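# Set out crackers for the food printer

## Robot

A 7-joint arm with a two-finger parallel gripper is mounted at the origin on the work surface. World frame = base frame: x ahead of the robot, y to its left, z up, the work surface at z = 0. Lengths are in m, angles in degrees, forces in N, time in s.
With the tool pointing down it reaches from about 0.425 to 1.025 m from the base axis. Payload 3.6 kg.
Tool frame: the origin (TCP) lies on the centre line of the jaws, within the pads' length; the fingertips stand 14 mm ahead of it and the grasp point (between the pads) lies 5 mm behind it (r.finger_overhang is the distance from the TCP to the fingertips, in m); z points along the fingers, y is the line along which they close (so a half turn about z gives the same grasp; the last joint's range is limited). The gripper opens to 85 mm and grips with 20 to 120 N. Pads are 22 mm wide; open, the fingers measure 114 mm over their backs; the gripper's body (76 mm by 85 mm) begins 54 mm behind the grasp point. The pads swing forward as they close: fully open they stand 13 mm farther back than shut.
Start: joints at [-71.133, 33.873, 2.773, 92.16, -1.908, 54.013, -1.931], TCP at [0.297, 0.661, 0.214] pointing down, gripper open.
Joint ranges: [-153.93, 153.93], [-27.13, 128.08], [-72.61, 78.16], [10.71, 143.7], [-87.88, 267.88], [4.46, 118.87], [-176.78, 176.78]. Speed limits (degrees/s): [147.25, 147.25, 180, 180, 180, 180, 180].

## Interface

Orientations are given as [roll, pitch, yaw] about the fixed x, y, z axes, in that order (R = Rz(yaw) Ry(pitch) Rx(roll)).
In Python, from workcell import r gives the robot as it stands. Calls block until the motion is done:
- r.move_pose(position, orientation): joint-space move of the TCP to a pose.
- r.move_l(position, rotation=None, v=0.15, f_stop=None): straight line of the TCP; rotation=None keeps the orientation; v is the mean speed in m/s. With f_stop (N) it stops when the force on the tool has changed by that much, and returns True; else False.
- r.move_joints(angles): joint-space move.
- r.move_gripper(opening): finger opening in m; the grip force is fixed at half the most; returns when the fingers have stopped.
- r.hold(seconds).
- r.solve_ik(position, orientation): joint angles nearest the present ones, or None.
- r.get_obs(): the state.
- r.grab_frame(name): name is "scene" or "top" or "wrist"; returns a dict with "color" (384x512x3 uint8, blue, green, red), "depth" (384x512 float32, m along the optical axis (not along the pixel's ray), 0 where there is no reading), "fx", "fy", "cx", "cy" (pixels), "distortion" ([k1, k2, p1, p2, k3] as OpenCV has them; the pictures are not rectified), "R" (3x3) and "t" (3): a world point X has camera coordinates R X + t; the wrist camera has in their place "tool_from_camera" (4x4, takes a point from camera to tool coordinates, whose origin is the TCP and whose axes are the flange's). Camera axes: x right, y down, z forward; pixel columns grow to the right and rows downward; lengths in m; the calibration is good to about 2 mm. A picture is of the moment at which its call begins: read the wrist's pose just before it.
A pose or a line that the arm cannot do raises r.MotionError and nothing moves.
- r.close_job(): hands the job in; it is judged then, once.
The state is a dict: "t": time; "q": joint angles; "qd": joint speeds; "joint_efforts": joint torques, N m; "eef_pos": TCP position; "ee_rot": TCP orientation; "contact_force": force on the tool from outside, world axes, zero at the start; "moment": the same for the moment, N m; "opening": finger opening in m; "finger_force": force on a finger pad.
Only numpy, scipy, OpenCV 4.12 (cv2) and the standard library are available. Lean on these libraries where they do the work, as an engineer would, in place of code of your own. Each camera call takes 0.05 s, during which the arm holds its last target. There are 200 camera calls.

## Task

Set out the crackers on the printer's build plate for the next print. Lay the dark brown crispbread midway between the red and the blue marker, its long sides square to the line through the markers; lay the round oatcake midway between the crispbread and the red marker and the square golden rusk midway between the crispbread and the blue marker, all three flat and in line, and put the chocolate disc on the middle of the crispbread. Leave everything lying still, and do not disturb the two small jars beside the plate.

Things in the scene. Friction and masses are not known exactly. Their poses are not given: they have to be found in the camera images.
- crispbread: loose dark brown rye crispbread with dark dimples, 96 (its x) by 46 (its y) by 12 mm thick, about 40 g; origin at the centre of its underside, z up. Starts flat on the counter to the left or right of the plate at any yaw. Grasp it across its 46 mm.
- oatcake: loose round tan oatcake, 50 mm diameter, 14 mm thick, with pale flecks, about 35 g; origin at the centre of its underside. Starts flat on the counter beside the plate.
- rusk: loose square golden rusk with a paler square on top, 46 by 46 by 14 mm thick, about 30 g, its x and y along its sides; origin at the centre of its underside. Starts flat on the counter beside the plate at any yaw.
- chocolate: loose round very dark chocolate disc, 36 mm diameter, 12 mm thick, about 30 g; origin at the centre of its underside. Starts flat on the counter beside the plate.
- red_marker: fixed flat red button on the build plate, 24 mm diameter, 4 mm high; origin at the centre of its underside, on the plate's surface. It is 125 mm from the plate's centre along the plate's y, on one side or the other (the blue one is on the opposite side, so they are 250 mm apart).
- blue_marker: fixed flat blue button on the build plate, 24 mm diameter, 4 mm high; origin at the centre of its underside, on the plate's surface; opposite the red one.
- plate: fixed build plate: cream board 200 (its x) by 300 mm (its y) on a black 220 by 320 mm carrier; working surface 10 mm above the counter; origin at the centre of its underside (z = 0). x points away from the robot, within 13 degrees, to the edge with two black binder clips (x 87 to 109 mm, y about +-60 mm, up to 24 mm over the counter). The line of markers runs along its y through its centre.
- jam_jar: bystander: small closed dark red jar with a white lid, 52 mm diameter, 64 mm high, about 220 g, standing loose on the counter to the left of the plate; origin at the centre of its underside. Leave it alone.
- nut_jar: bystander: small closed tan jar with a green lid, 52 mm diameter, 64 mm high, about 220 g, standing loose on the counter to the right of the plate; origin at the centre of its underside. Leave it alone.
Things that resemble listed ones, but are neither listed nor needed, are in the scene too. Leave any turquoise look-alike of the oatcake alone.

How it is judged (in metres and radians):
At the end, for the whole second after the job is handed in: At rest and flat: crispbread within 13 mm of mid-markers along each plate axis, long axis within 0.25 rad of plate x; oatcake (red) and rusk (blue) within 16 mm of the marker line, 45-80 mm from their marker and from the crispbread; chocolate on the crispbread within 13 mm of its centre (x of crispbread in the frame of plate between -0.013 and 0.013 m and y of crispbread in the frame of plate between -0.013 and 0.013 m and angle between the x axis of crispbread and the x axis of plate, either way round below 0.25 rad and x of oatcake in the frame of plate between -0.016 and 0.016 m and horizontal distance between oatcake and red_marker between 0.045 and 0.08 m and horizontal distance between oatcake and crispbread between 0.045 and 0.08 m and x of rusk in the frame of plate between -0.016 and 0.016 m and horizontal distance between rusk and blue_marker between 0.045 and 0.08 m and horizontal distance between rusk and crispbread between 0.045 and 0.08 m and z of crispbread in the frame of plate between 0.007 and 0.013 m and z of oatcake in the frame of plate between 0.007 and 0.013 m and z of rusk in the frame of plate between 0.007 and 0.013 m and horizontal distance between chocolate and crispbread below 0.013 m and z of chocolate in the frame of crispbread between 0.009 and 0.015 m and angle between each of crispbread, oatcake, rusk, chocolate's own z axis and vertical below 0.1 rad and linear speed of each of crispbread, oatcake, rusk, chocolate below 0.02 m/s and angular speed of each of crispbread, oatcake, rusk, chocolate below 0.2 rad/s); the robot touches nothing.
It fails at once if one of the two jars is shifted by more than 20 mm or tipped (distance of any of jam_jar, nut_jar from where it was at the start of the episode above 0.02 m or angle between any of jam_jar, nut_jar's own z axis and vertical above 0.3 rad).
It also fails if it takes over 96 s, if anything falls off the work surface, if the arm or the gripper's body presses on something with over 40 N, if the wrist force passes 120 N, or if a joint passes its speed limit or range.

## Working session

There is one attempt and no reset: what is moved stays moved. The work goes in short steps, each a Python script; the robot and the scene stay as the last script left them, time stands still between calls to the robot, and variables do not carry over. Pictures are saved under pics/ and viewed, at most 14 in all, crops included, and the job is handed in when it is done.

```bash
mkdir -p pics; ls; python3 - <<'E'
from workcell import r
import cv2,numpy as np
for n in("top","scene"):
    f=r.grab_frame(n); cv2.imwrite(f"pics/{n}0.png",f["color"]); np.savez(f"{n}0.npz",**f)
    print(n,f["R"].round(3).tolist(),f["t"],f["fx"],f["cx"],f["cy"],f["distortion"])
print(r.get_obs())
E
```

```text
pics
top [[-0.005, -1.0, 0.014], [-0.992, 0.003, -0.124], [0.124, -0.014, -0.992]] [0.00926979 0.53665254 0.98983271] 393.82707113079596 253.82332038473214 196.28712293444437 [0.02954504 0.         0.         0.         0.        ]
scene [[-0.875, 0.484, -0.015], [0.417, 0.738, -0.53], [-0.245, -0.47, -0.848]] [ 0.46329485 -0.19071905  1.78048277] 478.3461502651036 253.9144207143593 193.17142981638577 [-0.03089347  0.          0.          0.          0.        ]
{'t': 0.1, 'q': array([-71.13270637,  33.91879484,   2.76606745,  92.22657485,
        -1.90921023,  54.0134479 ,  -1.93087872]), 'qd': array([-0.02714228, -0.24470764,  0.13750683, -0.14399741, -0.03666375,
       -0.00122368, -0.05690941]), 'joint_efforts': array([ 4.37434937e-03, -5.49999869e+01,  1.55298114e+00, -1.98824376e+01,
        9.66160937e-03,  3.83455219e-03, -1.21033150e-05]), 'eef_pos': array([0.29713431, 0.66048058, 0.21299189]), 'ee_rot': array([-1.79887347e+02,  4.36157028e-03,  1.55780760e+02]), 'contact_force': array([-0.04570825, -0.33210155,  1.40013185]), 'moment': array([-0.01204581, -0.01383623, -0.02494541]), 'finger_force': 0.0, 'opening': 0.08557831732798965}
```

View pics/top0.png

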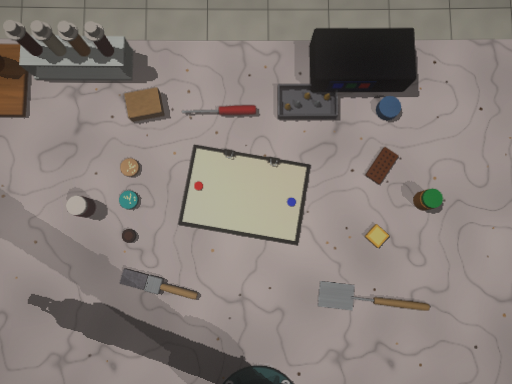

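View pics/scene0.png

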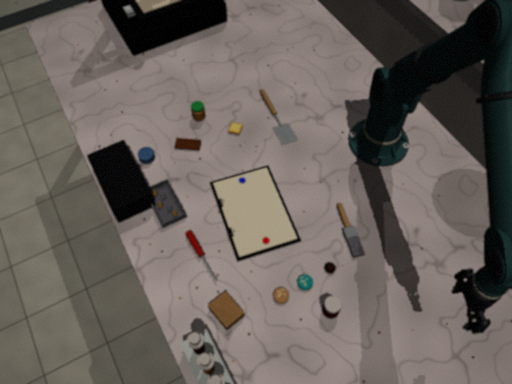

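The top view shows red (198,186), blue (291,202), oatcake (130,167), the turquoise decoy (128,200), chocolate (129,236), crispbread (382,165) and rusk (377,236). The jars are at (80,206) and (428,200), with the jam jar near the decoy and the chocolate. The scene view agrees.

```bash
cat > h.py <<'E'
import cv2,numpy as np
from scipy.spatial.transform import Rotation as Ro
def campose(f,obs=None):
    if "R" in f: R=np.array(f["R"]); return R.T,-R.T@np.array(f["t"])
    T=np.array(f["tool_from_camera"]); W=Ro.from_euler("xyz",obs["ee_rot"],degrees=True).as_matrix()
    return W@T[:3,:3],W@T[:3,3]+obs["eef_pos"]
def cast(f,px,z,obs=None):
    K=np.array([[f["fx"],0,f["cx"]],[0,f["fy"],f["cy"]],[0,0,1.]])
    p=cv2.undistortPoints(np.float64(px).reshape(-1,1,2),K,np.float64(f["distortion"]))[:,0]
    A,c=campose(f,obs); d=np.c_[p,np.ones(len(p))]@A.T
    return (c+d*((z-c[2])/d[:,2])[:,None])[:,:2]
HSV={"oatcake":((5,60,110),(22,255,255)),"rusk":((19,90,120),(35,255,255)),"chocolate":((0,0,0),(180,255,70)),
 "crispbread":((0,60,20),(18,255,140)),"red":((0,150,100),(8,255,255)),"blue":((110,150,80),(130,255,255)),
 "plate":((20,10,150),(45,120,255))}
def blob(f,name,near=None,win=40,amin=20):
    h=cv2.cvtColor(f["color"],cv2.COLOR_BGR2HSV); m=cv2.inRange(h,*map(np.array,HSV[name]))
    if near is not None:
        w=np.zeros_like(m); cv2.circle(w,tuple(map(int,near)),win,255,-1); m&=w
    m=cv2.morphologyEx(m,cv2.MORPH_CLOSE,np.ones((3,3)))
    cs=[c for c in cv2.findContours(m,cv2.RETR_EXTERNAL,cv2.CHAIN_APPROX_NONE)[0] if cv2.contourArea(c)>amin]
    return max(cs,key=cv2.contourArea) if cs else None
def measure(f,c,z,obs=None):
    """rect centre, size (long,short) and angle (deg) of long side on plane z"""
    P=(cast(f,c,z,obs)*1000).astype(np.float32); (cx,cy),(w,h),a=cv2.minAreaRect(P)
    if w<h: w,h,a=h,w,a+90
    return np.array([cx,cy])/1000,(w,h),(a+90)%180-90
E
python3 - <<'E'
from h import *
f=dict(np.load("top0.npz"))
h=cv2.cvtColor(f["color"],cv2.COLOR_BGR2HSV)
for n,p,w,z in[("red",(198,186),10,.014),("blue",(291,202),10,.014),("oatcake",(130,167),14,.012),("chocolate",(129,236),12,.01),("crispbread",(382,165),26,.01),("rusk",(377,236),18,.012),("plate",(245,195),90,.01)]:
    c=blob(f,n,p,w); print(n,h[p[1],p[0]],None if c is None else measure(f,c,z))
for n,p in[("jam lid",(77,206)),("nut lid",(432,198))]: print(n,cast(f,[p],.064))
print(np.array(campose(f)[1]))
f=dict(np.load("scene0.npz"))
for n,p,w,z in[("red",(266,240),10,.014),("blue",(242,180),10,.014),("oatcake",(281,295),14,.012),("chocolate",(330,267),12,.01),("crispbread",(187,144),22,.01),("rusk",(235,128),14,.012)]:
    c=blob(f,n,p,w); print(n,None if c is None else measure(f,c,z))
from workcell import r
print(r.grab_frame("wrist")["tool_from_camera"].round(3))
E
```

```text
red [  1 183 178] (array([0.56838397, 0.1532774 ]), (18.827054977416992, 18.503250122070312), 0.6376226544380188)
blue [117 166 161] (array([ 0.52490173, -0.09147253]), (18.665496826171875, 15.892882347106934), -0.9001083374023438)
oatcake [ 22  77 170] (array([0.62018201, 0.33945908]), (46.29655456542969, 44.72700500488281), 1.7342981100082397)
chocolate [ 8 85 72] (array([0.43772034, 0.33248523]), (35.50241470336914, 34.016456604003906), 45.75407791137695)
crispbread [  9 116  64] (array([ 0.62322577, -0.33709564]), (95.32457733154297, 45.69843673706055), -35.0626106262207)
rusk [ 25 115 178] (array([ 0.43476758, -0.3157475 ]), (45.195655822753906, 43.45756912231445), 43.82635498046875)
plate [ 27  37 181] (array([0.54667377, 0.03155611]), (298.4733581542969, 198.6258087158203), 79.92366790771484)
jam lid [[0.5099681  0.44649693]]
nut lid [[ 0.52707312 -0.44120271]]
[0.41016744 0.02153767 1.0484033 ]
red None
blue None
oatcake (array([0.61905145, 0.33574011]), (45.83213424682617, 44.535457611083984), -20.774444580078125)
chocolate (array([0.44132565, 0.33258969]), (34.316341400146484, 33.44951248168945), 15.330831527709961)
crispbread (array([ 0.62565802, -0.3383963 ]), (95.64585876464844, 49.39006423950195), -34.70830535888672)
rusk (array([ 0.43549277, -0.31837671]), (45.14295196533203, 44.180484771728516), 46.074832916259766)
[[-0.    -0.947 -0.322  0.082]
 [ 1.     0.    -0.001 -0.001]
 [ 0.001 -0.322  0.947 -0.159]
 [ 0.     0.     0.     1.   ]]
```

```bash
cat >> h.py <<'E'
from workcell import r
PC=np.array([.5467,.0312]); PA=-10.1   # plate centre, plate x direction (deg)
u=np.deg2rad(PA); PX=np.array([np.cos(u),np.sin(u)]); PY=np.array([-np.sin(u),np.cos(u)])
def best(xy,z,yaw):
    """yaw or its half turn, whichever moves the joints less and keeps joint 7 off its stops"""
    q0=r.get_obs()["q"]; o=[]
    for y in(yaw,yaw+180):
        y=(y+180)%360-180; q=r.solve_ik([*xy,z],[180,0,y])
        if q is not None: o.append((np.abs(np.array(q)-q0).max()+(500 if abs(q[6])>160 else 0),y,q))
    return min(o,key=lambda t:t[0])
def go(xy,z,yaw):
    c,y,q=best(xy,z,yaw); r.move_joints(q); return y
def look(tag,name,xy,z,win=110):
    o=r.get_obs(); f=r.grab_frame("wrist"); cv2.imwrite(f"pics/{tag}.png",f["color"])
    A,c=campose(f,o); p=A.T@(np.array([*xy,z])-c); px=(f["fx"]*p[0]/p[2]+f["cx"],f["fy"]*p[1]/p[2]+f["cy"])
    k=blob(f,name,px,win,200); m=None if k is None else measure(f,k,z,o); print(tag,np.round(px),m); return m
E
python3 - <<'E'
from h import *
print(r.finger_overhang)
xy=np.array([.6237,-.3375])
y=go(xy,.2,-35); o=r.get_obs(); print(o["t"],y,o["q"].round(1),o["eef_pos"])
r.move_l([*xy,.11],v=.2)
look("w1","crispbread",xy,.012,150); print(r.get_obs()["t"],r.get_obs()["contact_force"])
E
```

```text
0.014
3.8 -35 [ -8.   45.8  56.8  96.5 -42.8  62.1 -62.6] [ 0.6242694  -0.33659064  0.19982502]
w1 [259. 193.] (array([ 0.62507306, -0.34038351]), (93.78181457519531, 45.16761016845703), -35.02052688598633)
4.45 [-0.09180061 -0.7812196   0.27162415]
```

View pics/w1.png

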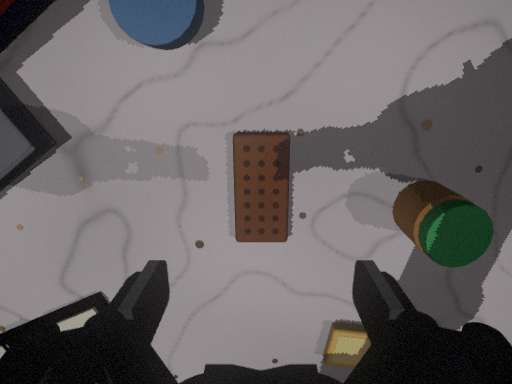

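The wrist view shows the crispbread centred at (262,187), square to the jaws, with the nut jar at (445,225) well clear of them.

```bash
cat >> h.py <<'E'
def grasp(xy,op,zfast=.035,zmin=.006):
    r.move_gripper(op); r.move_l([*xy,zfast],v=.15)
    hit=r.move_l([*xy,zmin],v=.03,f_stop=6); p=r.get_obs()["eef_pos"]
    r.move_l([*xy,p[2]+.003],v=.03); r.move_gripper(0.0); o=r.get_obs()
    print("hit",hit,"z",p[2],"opening",o["opening"],"ff",o["finger_force"],"t",o["t"]); return o["eef_pos"][2]
def lift(z=.15):
    p=r.get_obs()["eef_pos"]; r.move_l([p[0],p[1],z],v=.25)
E
python3 - <<'E'
from h import *
xy=np.array([.6247,-.3400])
grasp(xy,.066); print(r.get_obs()["eef_pos"]); lift(.12)
o=r.get_obs(); print(o["opening"],o["finger_force"],o["t"],o["contact_force"])
cv2.imwrite("pics/w2.png",r.grab_frame("wrist")["color"])
E
```

```text
hit False z 0.0062125402796261026 opening 0.00018803232193486899 ff 0.0 t 7.4417
[ 0.62469605 -0.33999626  0.00920232]
0.00029046792958564363 0.0 8.0333 [-0.02756321 -0.12882412 -0.22121449]
```

View pics/w2.png

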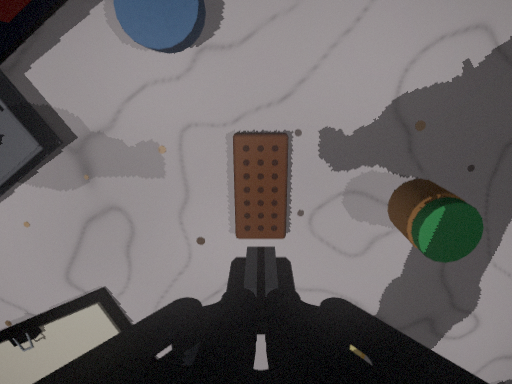

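The grasp closed on nothing and the crispbread, at (261,185), did not move. I'll check the heights against the depth image before trying again.

```bash
python3 - <<'E'
from h import *
o=r.get_obs(); f=r.grab_frame("wrist"); A,c=campose(f,o)
def P(f,px,A,c):
    d=np.median(f["depth"][px[1]-2:px[1]+3,px[0]-2:px[0]+3]); K=np.array([[f["fx"],0,f["cx"]],[0,f["fy"],f["cy"]],[0,0,1.]])
    p=cv2.undistortPoints(np.float64([[px]]),K,np.float64(f["distortion"]))[0,0]; return A@(np.array([*p,1])*d)+c
for n,px in[("crisp",(261,185)),("crisp",(261,150)),("counter",(330,100)),("counter",(180,210)),("counter",(200,285)),("lid",(450,228)),("finger",(260,256))]:
    w=P(f,px,A,c); print(n,w.round(4), "tool:",(Ro.from_euler("xyz",o["ee_rot"],degrees=True).inv().apply(w-o["eef_pos"])).round(4))
g=dict(np.load("top0.npz")); A,c=campose(g)
for n,px in[("crisp",(382,165)),("counter",(340,165)),("plate",(245,195)),("counter",(340,230))]: print("top",n,P(g,px,A,c).round(4))
g=dict(np.load("scene0.npz")); A,c=campose(g)
for n,px in[("crisp",(187,144)),("counter",(165,110)),("plate",(250,210))]: print("scene",n,P(g,px,A,c).round(4))
print(o["eef_pos"],o["ee_rot"],f["fx"])
E
```

```text
crisp [ 0.6265 -0.3418  0.0113] tool: [0.0036 0.0011 0.1079]
crisp [ 0.6512 -0.3592  0.0115] tool: [0.0338 0.0011 0.1077]
counter [ 6.509e-01 -4.284e-01 -3.000e-04] tool: [0.0733 0.058  0.1194]
counter [ 0.6465 -0.2649 -0.0011] tool: [-0.0241 -0.0734  0.1204]
counter [ 0.5728 -0.2296 -0.0011] tool: [-0.1047 -0.06    0.1205]
lid [ 0.5333 -0.4453  0.0635] tool: [-0.0135  0.1393  0.0556]
finger [ 0.6337 -0.3461  0.149 ] tool: [ 0.0117  0.0003 -0.0298]
top crisp [ 0.6227 -0.3372  0.0126]
top counter [ 6.258e-01 -2.278e-01 -6.000e-04]
top plate [0.5432 0.0302 0.0092]
top counter [ 0.4498 -0.2218  0.0008]
scene crisp [ 0.6279 -0.3349  0.0124]
scene counter [ 6.304e-01 -5.413e-01  5.000e-04]
scene plate [0.5591 0.0267 0.01  ]
[ 0.62428129 -0.33902401  0.11922055] [-1.79957796e+02  9.88481091e-02 -3.49885062e+01] 325.777402742414
```

Object heights agree across all three cameras. But in depth the shut fingertips sit at tool z ≈ -0.028, not +0.014, so the fingers are about 41 mm shorter than stated. I'll settle it with a guarded touch beside the crispbread.

```bash
python3 - <<'E'
from h import *
r.move_gripper(.066); xy=np.array([.6247,-.3400])
r.move_l([*xy,.01],v=.2)
hit=r.move_l([*xy,-.045],v=.03,f_stop=5); o=r.get_obs(); print(hit,o["eef_pos"],o["contact_force"],o["opening"],o["t"])
E
```

```text
True [ 0.62457743 -0.34002565 -0.02368366] [-1.25977514  1.15046131  4.805454  ] 0.0657979746141754 10.6
```

```bash
python3 - <<'E'
from h import *
f=r.grab_frame("wrist"); cv2.imwrite("pics/w3.png",f["color"]); s=r.grab_frame("scene")["color"][90:200,130:260]; cv2.imwrite("pics/s3.png",cv2.resize(s,None,fx=4,fy=4))
E
```

```text
(no output)
```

View pics/w3.png

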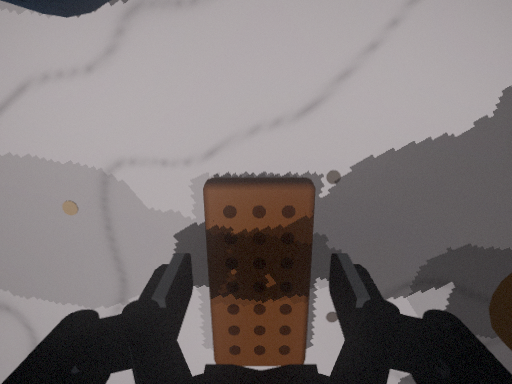

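The wrist view shows the tips straddling the crispbread, columns 190 and 332 around 205–315, and resting on the counter. So the contact height is real: tips are at TCP z −0.024. I'll raise 5 mm and grasp.

```bash
cat >> h.py <<'E'
def grasp2(xy,up=.005):
    """from jaws standing on the counter"""
    z=r.get_obs()["eef_pos"][2]; r.move_l([*xy,z+up],v=.05); r.move_gripper(0.0); o=r.get_obs()
    print("touch z",z,"grasp z",o["eef_pos"][2],"open",o["opening"],"ff",o["finger_force"],"cf",o["contact_force"],"t",o["t"])
    return o
E
python3 - <<'E'
from h import *
grasp2([.6247,-.34]); lift(.06); o=r.get_obs(); print(o["opening"],o["finger_force"],o["t"])
cv2.imwrite("pics/w4.png",r.grab_frame("wrist")["color"])
E
```

```text
touch z -0.023686746330009327 grasp z -0.018608758130873974 open 0.04468850439808482 ff 63.314738273620605 cf [-0.62448123 -0.14744594  1.75685215] t 11.2833
0.04454379706211921 63.021483421325684 11.75
```

View pics/w4.png

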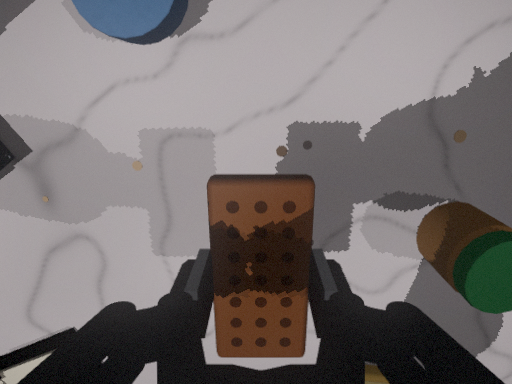

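```bash
cat >> h.py <<'E'
def place(xy,yaw,z,op,zh=.07):
    y=go(xy,zh,yaw); r.move_l([*xy,z+.012],v=.2)
    hit=r.move_l([*xy,z-.003],v=.03,f_stop=5); p=r.get_obs()["eef_pos"]
    r.move_gripper(op); lift(.07); print("placed",hit,p,"want z",z,"yaw",y,"t",r.get_obs()["t"])
E
python3 - <<'E'
from h import *
lift(.08); place(PC-.001*PX,PA,-.0186+.010,.062,.08)
look("w5","crispbread",PC,.022,200)
xy=np.array([.435,-.317]); r.move_gripper(.085)
y=go(xy,.1,PA+55); look("w6","rusk",xy,.014,120); print(r.get_obs()["t"],y,r.get_obs()["q"].round(0))
E
```

```text
placed True [ 0.54626787  0.03155818 -0.00871228] want z -0.008599999999999998 yaw -10.099999999999994 t 15.2333
w5 [260. 213.] (array([0.54669794, 0.03060928]), (94.73694610595703, 45.34025573730469), -10.158950805664062)
w6 [261. 196.] (array([ 0.45003107, -0.32215527]), (54.29899215698242, 27.111404418945312), 84.02814483642578)
17.0667 -135.10000000000002 [ -12.   55.   71.  123.  -66.   58. -127.]
```

View pics/w5.png

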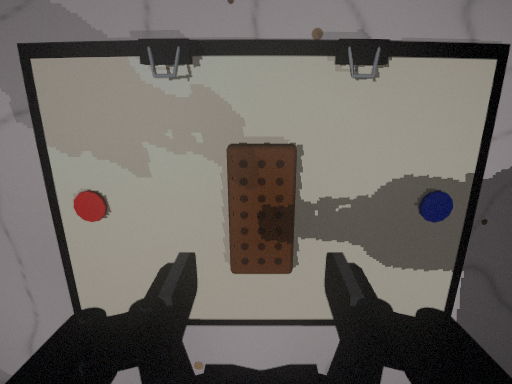

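View pics/w6.png

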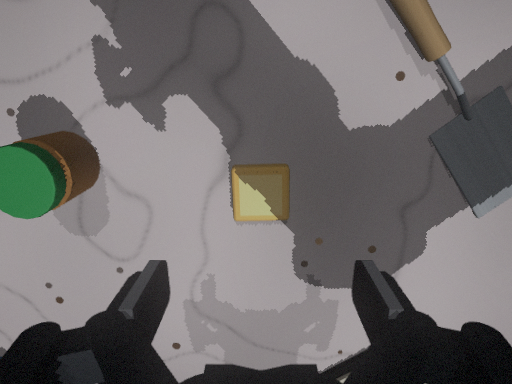

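The crispbread sits on the plate centre, aligned. The markers at (90,206) and (436,206) are level with its middle at (261,208). The rusk is at (261,193), square to the jaws but half in shadow, so I'll take its position from the unshadowed outline.

```bash
cat >> h.py <<'E'
GZ=-.0186
def pick(xy,op=.066):
    r.move_gripper(op); r.move_l([*xy,.005],v=.2); hit=r.move_l([*xy,GZ],v=.06,f_stop=6)
    r.move_gripper(0.0); o=r.get_obs(); print("pick",hit,o["eef_pos"],o["opening"],o["finger_force"]); lift(.08)
    o=r.get_obs(); print("held",o["opening"],o["finger_force"],o["t"])
E
python3 - <<'E'
from h import *
pick(np.array([.4335,-.3185]))
T=PC-.0625*PY; place(T,PA+90,GZ+.010,.062,.08)
look("w7","rusk",T,.024,150); print(r.get_obs()["eef_pos"])
E
```

```text
pick False [ 0.43358325 -0.31901084 -0.01790725] 0.04445199697799092 61.662447452545166
held 0.044939957536289675 61.15820288658142 19.425
placed True [ 0.53634991 -0.03029458 -0.00790175] want z -0.008599999999999998 yaw -100.10000000000002 t 22.3417
w7 [261. 215.] (array([ 0.53648126, -0.03001414]), (44.670291900634766, 44.349708557128906), -8.707664489746094)
[ 0.53528451 -0.02943749  0.06967763]
```

View pics/w7.png

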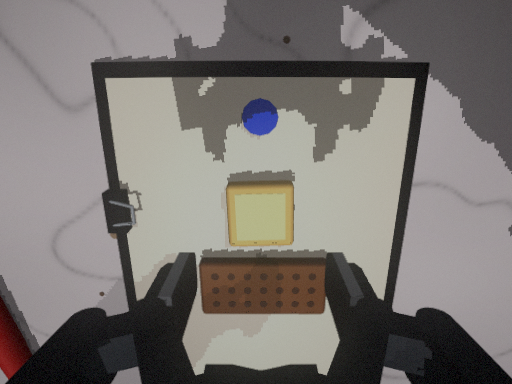

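The rusk at (260,214) is in line and square.

```bash
python3 - <<'E'
from h import *
xy=np.array([.6197,.3377]); lift(.1); r.move_gripper(.085)
y=go(xy,.1,40); print(y,r.get_obs()["q"].round(0))
m=look("w8","oatcake",xy,.014,80); print(r.get_obs()["t"])
E
```

```text
40 [-57.  46.  41. 100. -39.  48. -48.]
w8 [257. 194.] (array([0.62091571, 0.33668439]), (47.62290954589844, 46.7089958190918), -50.232933044433594)
24.475
```

View pics/w8.png

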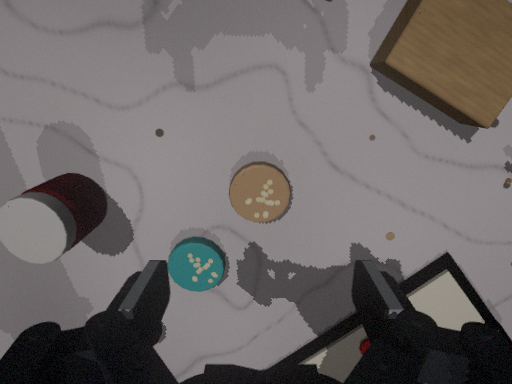

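The oatcake is at (260,193). The decoy at (197,265) and the jam jar at (40,225) are clear of the finger paths.

```bash
python3 - <<'E'
from h import *
pick(np.array([.6206,.3370]),.068)
T=PC+.0625*PY; place(T,PA+90,GZ+.010,.066,.08)
lift(.1); look("w9","oatcake",T,.024,80)
xy=np.array([.4390,.3325]); r.move_gripper(.085)
y=go(xy,.1,PA+90); look("w10","chocolate",xy,.012,60); print(y,r.get_obs()["t"])
a=[cv2.resize(cv2.imread(f"pics/w{i}.png"),(400,300)) for i in(9,10)]; cv2.imwrite("pics/c9.png",np.hstack(a))
E
```

```text
pick False [ 0.62142758  0.33699687 -0.01774428] 0.04783321739930549 61.89197659492493
held 0.047605463950242795 61.735053062438965 26.8167
placed True [ 0.55836118  0.0930208  -0.00784089] want z -0.008599999999999998 yaw 79.89999999999998 t 29.5667
w9 [260. 200.] (array([0.55836395, 0.09249931]), (47.97983932495117, 47.46610641479492), 37.90123748779297)
w10 [258. 193.] (array([0.43978201, 0.33477399]), (35.927406311035156, 34.44239044189453), 79.73677062988281)
79.89999999999998 31.3083
```

View pics/c9.png

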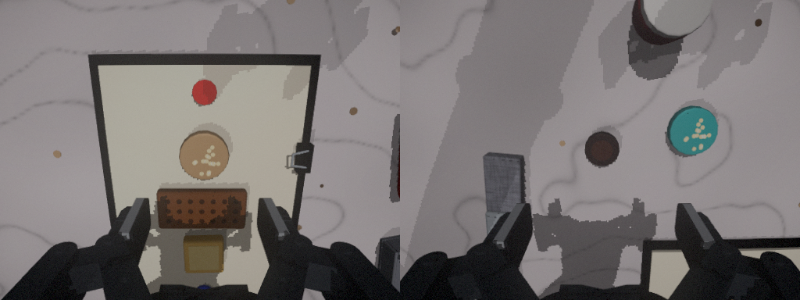

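The oatcake (left half, 204,156) sits between the red marker and the crispbread. The chocolate (right half, 602,148) has clear space on both sides for the fingers.

```bash
sed -i 's/^GZ=.*/GZ=-.0166/' h.py; python3 - <<'E'
from h import *
pick(np.array([.4395,.3342]),.054)
place(PC,PA+90,GZ+.022,.052,.09)
lift(.12); r.move_gripper(.085); print(r.get_obs()["t"])
o=r.get_obs(); f=r.grab_frame("wrist"); cv2.imwrite("pics/w11.png",f["color"])
for n,p,z in(("chocolate",PC,.034),("crispbread",PC,.022),("oatcake",PC+.0625*PY,.024),("rusk",PC-.0625*PY,.024)): 
    m=look("w11",n,p,z,45 if n!="crispbread" else 90)
    if m: print("  plate frame",(m[0]-PC)@PX,(m[0]-PC)@PY)
E
```

```text
pick False [ 0.43967974  0.33421358 -0.01602425] 0.032992543153090505 59.30583894252777
held 0.033031621781115704 59.61763322353363 33.7167
placed True [0.54739676 0.03142431 0.00596803] want z 0.0053999999999999986 yaw 79.89999999999998 t 36.6333
37.4167
w11 [260. 196.] (array([0.55074829, 0.03304843]), (40.72616958618164, 39.089263916015625), -10.06439208984375)
  plate frame 0.0036614020159376325 0.0025297221294812173
w11 [260. 191.] (array([0.54544073, 0.03253968]), (94.51660919189453, 46.04841995239258), -10.064743041992188)
  plate frame -0.0014746865804562495 0.0010980902449253347
w11 [260. 114.] (array([0.55827734, 0.09200702]), (47.78483200073242, 47.46282958984375), 12.7681245803833)
  plate frame 0.0007344038845537019 0.0618949844828479
w11 [260. 259.] (array([ 0.53670422, -0.02703655]), (45.43930435180664, 43.89752197265625), 81.3763427734375)
  plate frame 0.00037187958409811187 -0.05908699575576517
```

View pics/w11.png

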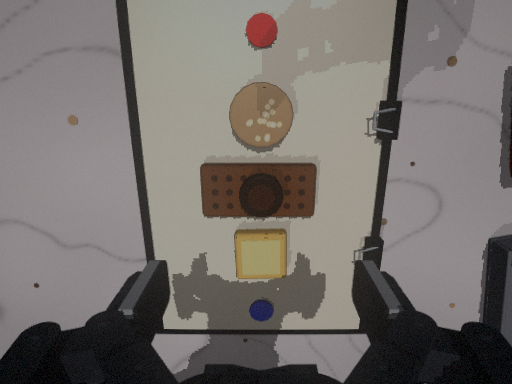

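The final view shows everything flat, in line and centred, with the chocolate at (261,195) on the crispbread at (259,190). All measured offsets are within tolerance and nothing is touching the robot, so I'm handing in.

```bash
python3 -c "
from workcell import r
print(r.close_job())"
```

```text
the job is handed in; nothing more can be done
None
```

The crackers are set out on the plate as asked, with the chocolate on the crispbread and every measured offset within tolerance; I handed the job in at about 38 s, steered clear of both jars, and got no verdict back.

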